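# Unmask and lock a lapping nest

### The job

The watch-case blanks have been loaded into the lapping fixture through its brown loading mask. Lift the mask straight up off its two dowels by the bridge handle without cocking it or dragging the blanks out of their pockets, and set it down flat on the cork rest board, nothing overhanging. Then press the fixture's wing-head stud right down and, without forcing it, turn it a quarter turn clockwise until its cam catches, and let go, leaving it locked, the blanks in their pockets and the other things on the bench where they are.

Things in the scene. Friction and masses are not known exactly. Their poses are not given: they have to be found in the camera images.
- fixture: lapping fixture bolted to the bench: dark steel sub-plate 154 x 240 x 16 mm, on it an aluminium nest plate 134 x 204 mm, its top 30 mm above the bench. Origin: centre of the underside, at bench level; z up, y along the long side. Two 8 mm dowels at x 0, y +-86 mm rise 26 mm above the nest plate. Four pockets 40 x 30 mm, 4 mm deep, at x +-34, y +-50 mm hold the blanks. The stud is at the centre.
- mask: brown phenolic loading mask 128 x 196 x 8 mm, 0.25 to 0.4 kg, flat on the nest plate, two 10 mm holes over the dowels; it must rise 26 mm to clear them. Windows 48 x 38 mm surround the blanks, a 32 x 50 mm one the stud. Origin: centre of the underside; axes as the fixture's. A steel bridge handle on two 12 mm posts at y +-57 mm spans the stud, which cannot be reached until the mask is off.
- mask_handle (a point): centre of the mask's handle bar, 55 mm above the mask's underside. The bar is 12 mm wide (mask x), 14 mm tall and 128 mm long (mask y); 40 mm are free between the bar and the plate, of which the stud's wing fills the lower 20 mm.
- rest_board: cork-faced wooden board, 190 x 260 x 12 mm, fixed flat on the bench. Origin at the centre of its underside, cork top 12 mm above; y along the long side.
- wing_top (a point): centre of the top of the dark steel wing head of the quarter-turn stud in the middle of the fixture, on its upright axis: 28 mm above the nest plate (58 mm above the bench) while up, 5 mm lower when locked. Wing 10 mm thick (its own x), 40 mm long (its own y), 14 mm tall, above a 22 mm round hub. Released, the wing lies along the fixture's y; locked, along the fixture's x.
- stud_turn (a joint): turn of the wing, rad: 0 to 0.08 released, grows clockwise seen from above; caught at 1.49 to 1.60 (stop). It turns freely only while the stud is pressed at least 7.5 mm down; before that the cam is held in its entry slot.
- stud_press (a joint): how far the stud is pressed down, m: 0 up, 0.010 at the bottom stop. A spring pushes it up (3 N at the top, 10 N at the bottom). When the quarter turn is complete and the head is let go, the cam springs up into its seat and stays caught at 0.005.
- blank0: steel watch-case blank, 38 x 28 x 9 mm, loose in the fixture's pocket at x -34, y -50 mm, standing 5 mm above the nest plate. Origin at the centre of its underside
- blank1: steel watch-case blank, 38 x 28 x 9 mm, loose in the fixture's pocket at x -34, y +50 mm, standing 5 mm above the nest plate. Origin at the centre of its underside
- blank2: steel watch-case blank, 38 x 28 x 9 mm, loose in the fixture's pocket at x +34, y -50 mm, standing 5 mm above the nest plate. Origin at the centre of its underside
- blank3: steel watch-case blank, 38 x 28 x 9 mm, loose in the fixture's pocket at x +34, y +50 mm, standing 5 mm above the nest plate. Origin at the centre of its underside
- compound_bar: bystander: paper-wrapped off-white bar of polishing compound, 105 x 26 x 30 mm, lying between the fixture and the rest board. Origin at the centre of its underside
- felt_bob: bystander: off-white pointed felt bob standing on its wide end, 48 mm dia, 48 mm tall. Origin at the centre of its underside
- caliper: bystander: digital caliper lying flat, 200 mm long, 12 mm thick. Origin at the centre of its underside
- brush: bystander: wooden-handled bench brush lying flat, 190 mm long. Origin at the centre of its underside
- loupe: bystander: black eye loupe standing on its wide end, 38 mm dia, 34 mm tall. Origin at the centre of its underside
- jar: bystander: glass jar with steel cap, 60 mm dia, 62 mm tall. Origin at the centre of its underside
- tin: bystander: plain steel can, 56 mm dia, 85 mm tall. Origin at the centre of its underside
Not all that is in view belongs to the job. Leave any red or yellow look-alike of the mask alone.

How it is judged (in metres and radians):
On the way, in this order (a step that is already met when the one before it is completed fails the run):
1. the mask is lifted clear of the dowels (z of mask in the frame of fixture above 0.058 m and x of blank0 in the frame of fixture between -0.038 and -0.03 m and y of blank0 in the frame of fixture between -0.054 and -0.046 m and z of each of blank0, blank1, blank2, blank3 in the frame of fixture below 0.028 m and angle between each of blank0, blank1, blank2, blank3's own z axis and vertical below 0.08 rad and x of blank1 in the frame of fixture between -0.038 and -0.03 m and y of blank1 in the frame of fixture between 0.046 and 0.054 m and x of blank2 in the frame of fixture between 0.03 and 0.038 m and y of blank2 in the frame of fixture between -0.054 and -0.046 m and x of blank3 in the frame of fixture between 0.03 and 0.038 m and y of blank3 in the frame of fixture between 0.046 and 0.054 m), for 0.1 s.
2. the mask lies flat on the rest board, let go (x of mask in the frame of rest_board between -0.033 and 0.033 m and y of mask in the frame of rest_board between -0.034 and 0.034 m and angle between the y axis of mask and the y axis of rest_board, either way round below 0.38 rad and angle between mask's own z axis and vertical below 0.05 rad and z of mask in the frame of rest_board below 0.016 m and contact force between the fingers and mask below 0.1 N and linear speed of mask below 0.02 m/s), for 0.2 s.
3. the stud is turned a quarter turn and its cam has caught (value of joint stud_turn above 1.42 rad and value of joint stud_press between 0.0035 and 0.0065 m), for 0.2 s.
At the end, for the whole second after the job is handed in: Mask flat (3 degrees) and released on the rest board, its centre within 33 mm (x) and 34 mm (y) of the board's, within 0.38 rad of its long direction; stud turned at least 1.42 rad, caught 3.5 to 6.5 mm down; every blank flat in its own pocket (within 4 mm) (all of step 2 and all of step 3 and x of blank0 in the frame of fixture between -0.038 and -0.03 m and y of blank0 in the frame of fixture between -0.054 and -0.046 m and z of each of blank0, blank1, blank2, blank3 in the frame of fixture below 0.028 m and angle between each of blank0, blank1, blank2, blank3's own z axis and vertical below 0.08 rad and x of blank1 in the frame of fixture between -0.038 and -0.03 m and y of blank1 in the frame of fixture between 0.046 and 0.054 m and x of blank2 in the frame of fixture between 0.03 and 0.038 m and y of blank2 in the frame of fixture between -0.054 and -0.046 m and x of blank3 in the frame of fixture between 0.03 and 0.038 m and y of blank3 in the frame of fixture between 0.046 and 0.054 m); the robot touches nothing.
It fails at once if the stud is forced round without being pressed down (value of joint stud_turn between 0.3 and 1.25 rad and value of joint stud_press below 0.006 m).
It fails at once if the mask is cocked by more than 0.15 rad while still on the dowels (angle between mask's own z axis and vertical above 0.15 rad and z of mask in the frame of fixture below 0.056 m and horizontal distance between mask and fixture below 0.05 m).
It fails at once if the mask is let go in the air, more than about 3 cm above the board (height (world z) of mask above 0.045 m and contact force between the fingers and mask below 0.05 N).
It fails at once if another thing on the bench is moved by more than 30 mm (distance of any of compound_bar, felt_bob, caliper, brush, loupe, jar, tin from where it was at the start of the episode above 0.03 m).
It also fails if it takes over 54 s, if anything falls off the work surface, if the arm or the gripper's body presses on something with over 40 N, if the wrist force passes 120 N, or if a joint passes its speed limit or range.

### The arm

A 6-joint arm with a two-finger parallel gripper is mounted at the origin on the work surface. World frame = base frame: x ahead of the robot, y to its left, z up, the work surface at z = 0. Lengths are in mm, angles in rad, forces in N, time in s.
With the tool pointing down it reaches from about 350 to 975 mm from the base axis. Payload 17.4 kg.
Tool frame: the origin (TCP) lies at the very end of the fingers, on their centre line; the grasp point (between the pads) lies bot.grip_depth behind it (bot.grip_depth is the distance from the TCP to the grasp point, in mm); z points along the fingers, y is the line along which they close (so a half turn about z gives the same grasp; the last joint's range is limited). The gripper opens to 85 mm and grips with 20 to 120 N. Pads are 22 mm wide; open, the fingers measure 114 mm over their backs; the gripper's body (76 mm by 85 mm) begins 54 mm behind the grasp point. The pads swing forward as they close: fully open they stand 13 mm farther back than shut.
Start: joints at [-1.274, 0.116, 1.442, -0, 1.584, -0.038], TCP at [221.783, -637.53, 231.303] pointing down, gripper open.
Joint ranges: [-2.83, 2.83], [-0.83, 2.19], [0.07, 2.5], [-1.14, 4.28], [0.01, 3], [-2.97, 2.97]. Speed limits (rad/s): [1.89, 1.89, 2.22, 3.14, 3.14, 3.14].

### API

Orientations are given as a rotation vector (axis times angle).
In Python, from rig import readout, capture, bot, silhouettes gives the robot as it stands.
- The arm moves only by the shell command python3 -m crank 'ROWS'. ROWS is JSON, a list of rows, each a list of 7 numbers: the turn, a rotation vector about the tool's x, y, z in rad, then the shift along the tool's x, y, z in cm, then the closure in counts, from 0 (fully open) to 255 (shut). In form: [[ax, ay, az, dx, dy, dz, hand], ...]. A call has 1 to 5 rows; each row shifts and turns the commanded pose from where the row before left it, along the tool's axes as they then stand; what a row does not reach is not made up. A row lasts 1/12 s, in which the tool goes at most 41.7 mm and 7.16 degrees, less where a joint would pass 70% of its speed; a pose out of reach is approached as far as the arm can. A call with a gripper value outside its range is refused whole. The fingers move at their own pace and stop on an object; the grip force is fixed at half the most. Time passes only in rows, so rows that do not move let the fingers close. It gives the time, the measured TCP pose, the force and the opening at its end, in the units of the state.
- readout.get_state(): the state, without advancing time (a new reading comes with each control period).
- capture(name): name is "side" or "top"; returns a dict with "frame" (384x512x3 uint8, red, green, blue), "K" (3x3 intrinsics, pixels), "origin" and "rotation" of the camera in the world. Camera axes: x right, y up, looking along -z (the intrinsics and any distortion apply to the point x, -y, -z); pixel columns grow to the right and rows downward; lengths in mm; the calibration is good to about 2 mm. A picture is of the moment at which its call begins. There is no depth.
- bot.finish_job(): hands the job in, once; it reports no verdict.
Trained networks look in a picture, given as the dict that the camera call returned (one of the last four; its "shot" number tells which), for a name from the list of things; names that differ only in an ending like _2 or _b are one class to them, and where a whole thing is asked for, a point or a joint stands for the part that bears it (a point fixed in the world has none). Each returns a list of dicts, best first, with "score" (0 to 1); they miss things now and then, are a little off and sometimes report something else, mostly with a low value. They report only what shows in the picture. A call takes as long as a camera call. They do not tell look-alikes from the thing itself.
- silhouettes(picture, name): "region" (384x512 bool, what is visible of it) and "box" ([centre column, centre row, width, height] in pixels, round what is visible of it).
The state is a dict: "t": time; "joint_pos": joint angles; "qd": joint speeds; "joint_efforts": joint torques, N m; "eef_pos": TCP position; "tcp_rot": TCP orientation; "wrist_force": force on the tool from outside, world axes, zero at the start; "ft_torque": the same for the moment, N m; "width": finger opening in mm.
Only numpy, scipy, OpenCV 4.12 (cv2) and the standard library are available. Lean on these libraries where they do the work, as an engineer would, in place of code of your own. Each camera call takes 0.05 s, during which the arm holds its last target. There are 200 camera calls.

## Working session

There is one attempt and no reset: what is moved stays moved. The work goes in short steps, Python scripts to look and compute and a shell command to move; the robot and the scene stay as the last step left them, time stands still between calls to the robot, and variables do not carry over. Pictures are saved under pics/ and viewed, on a budget of 10 in all, crops included, one or two more only if the job needs it, and the job is handed in when it is done.

```bash
mkdir -p pics; ls
python3 - <<'E'
from rig import readout,capture,bot,silhouettes
import cv2,numpy as np
print(readout.get_state(),bot.grip_depth)
ims=[]
for n in("top","side"):
    c=capture(n);print(n,c["K"],c["origin"],c["rotation"],[k for k in c])
    cv2.imwrite(f"pics/{n}0.png",cv2.resize(c["frame"][:,:,::-1],(768,576),interpolation=cv2.INTER_CUBIC))
    for t in("fixture","mask","rest_board","wing_top","compound_bar"):
        print(t,[(round(r["score"],2),np.round(r["box"])) for r in silhouettes(c,t)][:4])
E
```

```text
pics
{'t': 0.0, 'joint_pos': array([-1.27377860e+00,  1.16496415e-01,  1.44230548e+00, -9.79559670e-08,
        1.58398831e+00, -3.77756157e-02]), 'qd': array([-1.82993082e-05, -9.78219285e-04,  2.38854705e-03,  3.78147698e-04,
       -3.08402852e-04, -1.42683873e-03]), 'joint_efforts': array([ 1.26055256e-03, -7.31976914e+01, -6.32493353e+01, -5.97231832e-06,
        6.29208866e-03,  4.70376233e-05]), 'eef_pos': array([ 221.73569426, -637.32810524,  230.53016612]), 'tcp_rot': array([-3.09650814e+00, -5.23241679e-01,  2.43210320e-04]), 'wrist_force': array([-0.23647504,  0.14515743,  0.15394733]), 'ft_torque': array([-0.00889919,  0.01580839,  0.05302879]), 'width': 85.1833901560259} 18.700000000000003
top [[385.32131178   0.         264.30617092]
 [  0.         385.32131178 190.6408013 ]
 [  0.           0.           1.        ]] [ 414.39325459   12.56259391 1137.5910848 ] [ 0.06048135 -0.06316911 -1.55664531] ['frame', 'K', 'origin', 'rotation', 'shot']
fixture [(0.9, array([350., 203.,  83.,  52.])), (0.29, array([333., 214.,  10.,   9.]))]
mask [(0.93, array([398., 292.,  78.,  7
[... 387 characters left out ...]
2., 174.,  97.,  76.]))]
side [[482.70432966   0.         260.68066758]
 [  0.         482.70432966 198.47442854]
 [  0.           0.           1.        ]] [  62.35568306  711.91385589 1101.08454069] [ 0.25463369 -0.88964262 -2.44460424] ['frame', 'K', 'origin', 'rotation', 'shot']
fixture [(0.8, array([309., 178.,  75.,  63.])), (0.4, array([122., 325.,  31.,  37.]))]
mask [(0.97, array([313., 169.,  67.,  56.])), (0.65, array([431., 177.,  18.,  18.])), (0.6, array([298., 313.,  85.,  57.]))]
rest_board [(0.83, array([206., 264., 115., 102.]))]
wing_top [(0.47, array([312., 166.,  62.,  52.])), (0.26, array([342., 126.,  21.,  30.]))]
compound_bar [(0.63, array([247., 209.,  33.,  27.]))]
```

View pics/top0.png

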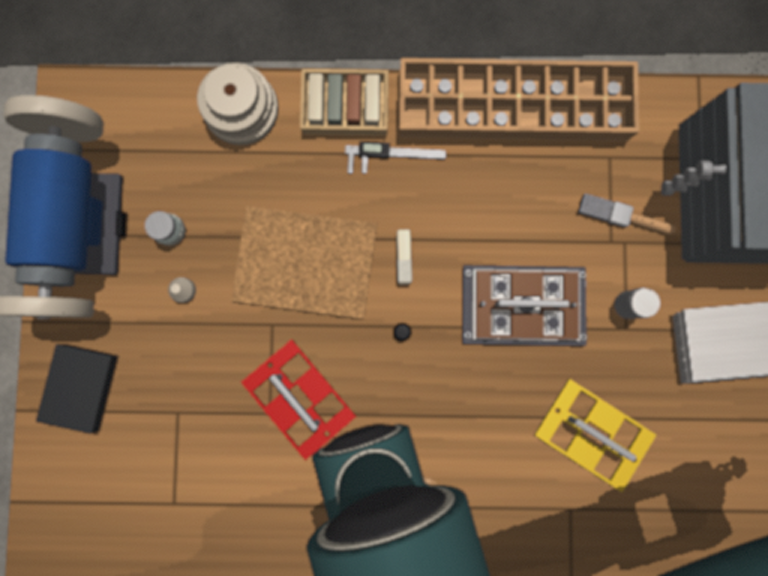

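View pics/side0.png

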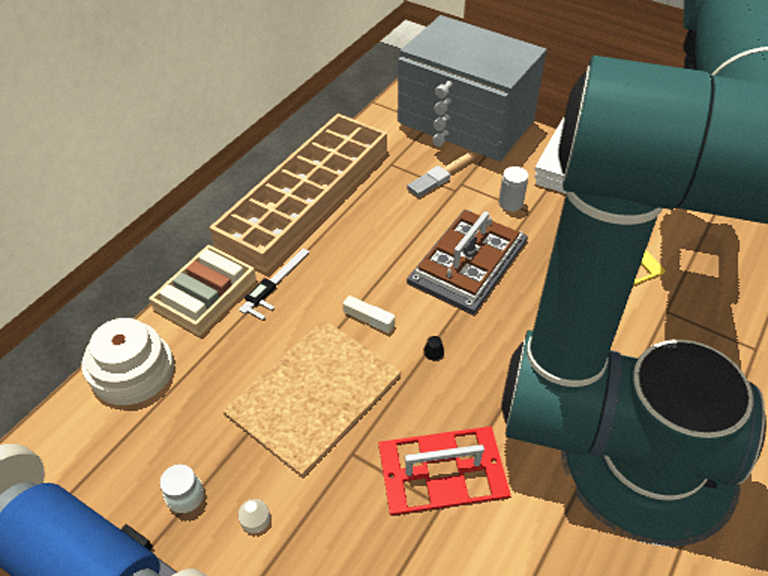

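Mask candidates in the top view (768-px picture): brown (525,305), in the dark fixture; red (298,400), loose; yellow (595,435), loose. The brown one on the dowels fits the description. The cork board is at (305,262), the compound bar at (404,257) and the loupe at (402,332). I'll measure the poses and confirm with a crop.

```bash
cat > h.py <<'E'
from rig import readout,capture,bot,silhouettes
import cv2,numpy as np
from scipy.spatial.transform import Rotation as R
def rm(c):
    r=np.asarray(c["rotation"],float); return r if r.shape==(3,3) else R.from_rotvec(r).as_matrix()
def ray(c,uv,z):
    uv=np.atleast_2d(uv).astype(float);p=np.c_[uv,np.ones(len(uv))]@np.linalg.inv(c["K"]).T
    d=(p*[1,-1,-1])@rm(c).T; o=np.asarray(c["origin"]); return (o+d*((z-o[2])/d[:,2])[:,None])[:,:2]
def proj(c,X):
    q=((np.atleast_2d(X)-c["origin"])@rm(c))*[1,-1,-1]; q=q@c["K"].T; return q[:,:2]/q[:,2:]
def rect(c,reg,z):
    ys,xs=np.nonzero(reg); r=cv2.minAreaRect(ray(c,np.c_[xs,ys],z).astype(np.float32)); (w,h),a=r[1],r[2]
    if w>h: a-=90
    return np.round(r[0],1),np.round((min(w,h),max(w,h)),1),round((a+90)%180-90,2)   # angle of the long side from world y, deg
E
python3 - <<'E'
from h import *
for n in("top","side"):
    c=capture(n);f=c["frame"].astype(int)
    b=silhouettes(c,"rest_board")[0];print(n,"board",rect(c,b["region"],12))
    for r in silhouettes(c,"fixture")[:1]: print("fix z16",rect(c,r["region"],16))
    for r in silhouettes(c,"mask")[:3]: print("mask z38",r["box"],rect(c,r["region"],38))
    x0,y0,w,h=(305,172,92,64) if n=="top" else (265,135,92,80)
    cr=c["frame"][y0:y0+h,x0:x0+w]
    if n=="top": A=cr
    else: B=cr
    for t in("compound_bar","loupe","tin","jar","felt_bob","caliper","brush"):
        for r in silhouettes(c,t)[:1]: print(t,round(r["score"],2),rect(c,r["region"],15)[0])
z=lambda a:cv2.resize(a,(a.shape[1]*6,a.shape[0]*6),interpolation=cv2.INTER_CUBIC)
cv2.imwrite("pics/crop.png",cv2.resize(z(A)[:,:,::-1],(800,556)))
cv2.imwrite("pics/cropB.png",z(B)[:,:,::-1])
E
```

```text
top board (array([549.2, 192.6]), array([193.9, 266.1]), -6.71)
fix z16 (array([ 470.8, -236.6]), array([158.2, 240.2]), 0.24)
mask z38 [396.1, 291.6, 80.6, 73.0] (array([ 228.8, -363.9]), array([125.2, 192.3]), -32.22)
mask z38 [199.2, 265.4, 77.5, 83.2] (array([286.7, 194.4]), array([127.6, 192.7]), -48.43)
mask z38 [350.2, 203.9, 71.7, 53.8] (array([ 470.3, -235.5]), array([132.2, 198.1]), -1.15)
compound_bar 0.76 [561.3  -3.2]
loupe 0.5 [416.3  -0.7]
tin 0.64 [ 477.7 -458.1]
jar 0.8 [612.7 468.5]
felt_bob 0.67 [490.7 429.4]
caliper 0.65 [549.2 192.1]
brush 0.76 [ 648.6 -440.6]
side board (array([548.8, 195. ]), array([194.6, 262.8]), -7.1)
fix z16 (array([ 468.7, -232.5]), array([158.2, 254.9]), -0.18)
mask z38 [298.2, 312.7, 86.9, 61.8] (array([276.2, 214.1]), array([129.7, 195.6]), -47.99)
mask z38 [312.6, 167.9, 64.1, 54.6] (array([ 471.3, -241.8]), array([132.8, 215.3]), -0.25)
mask z38 [436.1, 176.1, 14.3, 16.1] (array([ 143.2, -393.3]), array([35.4, 60.8]), 40.48)
compound_bar 0.71 [564.2  -2.9]
loupe 0.45 [4.169e+02 4.000e-01]
tin 0.58 [ 488.3 -477.2]
jar 0.69 [619.8 457.2]
felt_bob 0.77 [490.4 430. ]
caliper 0.71 [546.5 195.9]
brush 0.86 [ 648.1 -438.3]
```

View pics/crop.png

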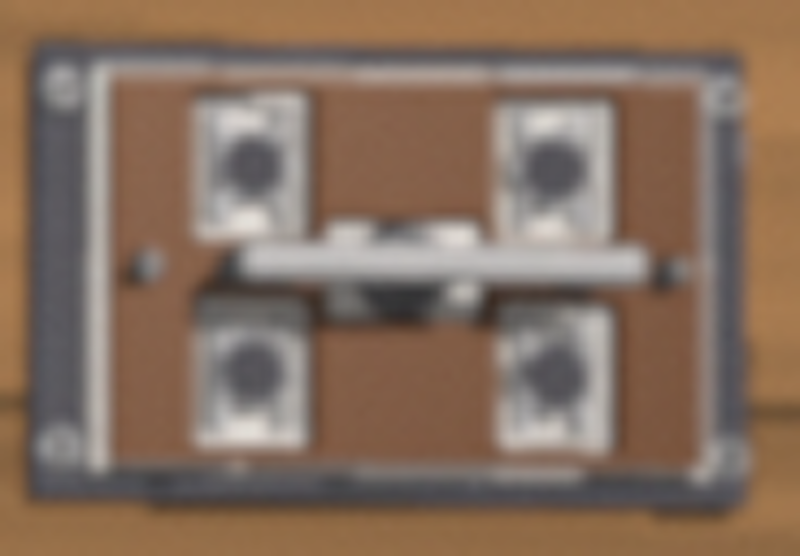

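Brown mask confirmed: dowels at crop (148,265) and (675,270), handle bar from (240,262) to (650,262), and the stud wing seen below it. Next I'll compute the handle line and the fixture edges.

Run:
```python
from h import *
c=capture("top");f=c["frame"].astype(int)
s=92/800
T=lambda p:np.array(p)*s+[305,172]-0.5+0.5*s
e=ray(c,T([[240,262],[650,262]]),92);d=e[0]-e[1];print("bar ends",e,e.mean(0),np.hypot(*d),np.degrees(np.arctan2(-d[0],d[1])))
# subpixel centreline of bar
pts=[]
P=f[:,:,2].astype(float)
for u in range(336,378):
    w=np.clip(P[197:208,u]-150,0,None)
    pts.append((u,(w*np.arange(197,208)).sum()/w.sum()))
print(np.round(pts[::6],1))
q=ray(c,np.array(pts),92);k=np.polyfit(q[:,1],q[:,0],1);print("bar line yaw",np.degrees(-k[0]), "x at y=-235",np.polyval(k,-235))
co=ray(c,T([[62,87],[722,95],[60,445],[722,453]]),17);print("screws",co,co.mean(0),co[1]-co[0],co[3]-co[2])
po=ray(c,T([[252,165],[553,168],[252,373],[553,376]]),35);print("blanks",po,po.mean(0),po[1]-po[0],po[3]-po[2])
do=ray(c,T([[150,262],[680,268]]),56);print("dowels",do,do.mean(0))
c=capture("side");im=cv2.imread("pics/cropB.png")
for yw in(0,):pass
def draw(X,col):
    p=(proj(c,X)-[265,135]+.5)*6
    cv2.polylines(im,[np.int32(p)],True,col,1)
def box(cx,cy,yaw,w,h,z):
    r=R.from_euler('z',yaw,degrees=True).as_matrix()[:2,:2]
    return np.c_[np.array([[w,h],[w,-h],[-w,-h],[-w,h]])/2@r.T+[cx,cy],[z]*4]
draw(box(469.5,-235.5,-.5,12,128,92),(0,255,0));draw(box(469.5,-235.5,-.5,128,196,38),(255,255,0));draw(box(469.5,-235.5,-.5,154,240,16),(0,255,255))
cv2.imwrite("pics/ov.png",im)
```

```text
bar ends [[ 469.39320997 -173.4140103 ]
 [ 471.09756441 -301.59226278]] [ 470.24538719 -237.50313654] 128.18958317142662 0.7618028808978105
[[336.  200.2]
 [342.  201. ]
 [348.  201.1]
 [354.  200.6]
 [360.  201.4]
 [366.  199.6]
 [372.  200.4]]
bar line yaw 0.7790609296088783 x at y=-235 473.1468736406051
screws [[ 531.43392255 -126.93190617]
 [ 531.70793008 -348.93465974]
 [ 411.47316578 -126.68428959]
 [ 411.72349398 -347.49107501]] [ 471.5846281  -237.51048263] [   0.27400753 -222.00275357] [   0.2503282  -220.80678542]
blanks [[ 504.50761416 -187.53869657]
 [ 504.84232998 -286.9836864 ]
 [ 435.93203473 -187.47192338]
 [ 436.25619321 -286.43122949]] [ 470.38454302 -237.10638396] [  0.33471582 -99.44498983] [  0.32415849 -98.95930611]
dowels [[ 470.89999553 -150.7215139 ]
 [ 471.23731595 -322.09192932]] [ 471.06865574 -236.40672161]
```

View pics/ov.png

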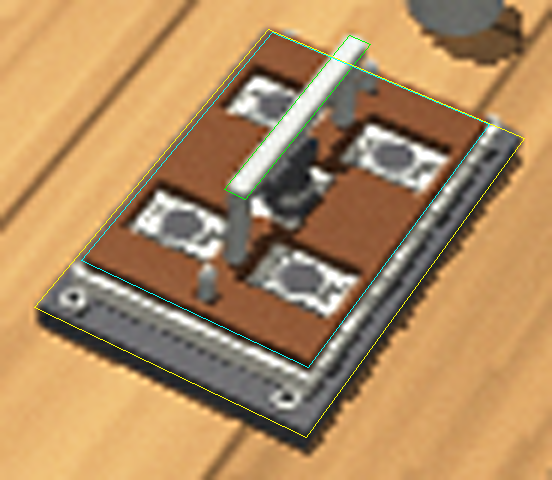

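The overlay fits. Fixture centre is about (470.5, -237) with yaw ~0; board is about (549, 193.5) with yaw ~-7°. First I turn the tool so its y axis lies along world x, then travel above the handle.

```bash
python3 -m crank '[[0,0,-0.1236,0,0,0,0],[0,0,-0.1236,0,0,0,0],[0,0,-0.1236,0,0,0,0],[0,0,-0.1236,0,0,0,0],[0,0,-0.1236,0,0,0,0]]'; python3 -m crank '[[0,0,-0.1236,0,0,0,0],[0,0,-0.1236,0,0,0,0],[0,0,-0.1236,0,0,0,0],[0,0,-0.1236,0,0,0,0],[0,0,-0.1236,0,0,0,0]]'; python3 -m crank '[[0,0,0,3.33,2.07,0,0],[0,0,0,3.33,2.07,0,0],[0,0,0,3.33,2.07,0,0],[0,0,0,3.33,2.07,0,0]]'
```

```text
t: 2.22
eef_pos: [221.8, -637.5, 231.3]
tcp_rot: [-2.787, -1.449, 0.0]
wrist_force: [0.0, -0.8, -1.3]
width: 85.4
t: 2.63
eef_pos: [221.8, -637.5, 231.3]
tcp_rot: [2.215, 2.228, 0.0]
wrist_force: [0.3, 0.3, 1.4]
width: 85.2
t: 2.97
eef_pos: [305.0, -502.9, 231.2]
tcp_rot: [-2.222, -2.221, -0.0]
wrist_force: [1.5, -0.2, -0.3]
width: 85.4
```

```bash
python3 -m crank '[[0,0,0,3.32,2.07,0,0],[0,0,0,3.32,2.07,0,0],[0,0,0,3.32,2.07,0,0],[0,0,0,3.32,2.07,0,0]]'; python3 -m crank '[[0,0,0,3.32,2.07,0,0],[0,0,0,3.32,2.07,0,0],[0,0,0,3.32,2.07,0,0],[0,0,0,3.32,2.07,0,0],[0,0,0,0,0,3.3,0]]';python3 -m crank '[[0,0,0,0,0,3.3,0],[0,0,0,0,0,3.3,0],[0,0,0,0,0,0,0],[0,0,0,0,0,0,0]]'
python3 - <<'E'
from h import *
a=[]
c=capture("side");im=cv2.resize(c["frame"][100:240,220:400],None,fx=4,fy=4,interpolation=cv2.INTER_CUBIC)
s=readout.get_state();p=s["eef_pos"]
for X in (p,[p[0],p[1],92]):
    u=(proj(c,X)[0]-[220,100]+.5)*4;cv2.circle(im,tuple(np.int32(u)),4,(255,0,0),1)
print(p,s["width"]);cv2.imwrite("pics/s1.png",im[:,:,::-1])
E
```

```text
t: 3.3
eef_pos: [387.9, -369.8, 231.5]
tcp_rot: [2.221, 2.221, 0.0]
wrist_force: [0.8, 0.1, -0.4]
width: 85.4
t: 3.72
eef_pos: [474.4, -234.9, 204.0]
tcp_rot: [2.211, 2.22, 0.006]
wrist_force: [0.7, -0.4, 0.8]
width: 85.1
t: 4.05
eef_pos: [469.7, -238.4, 131.9]
tcp_rot: [-2.22, -2.22, 0.001]
wrist_force: [0.6, -0.2, 1.3]
width: 85.4
[ 470.4423379  -239.00265023  133.80405703] 85.58033595509809
```

View pics/s1.png

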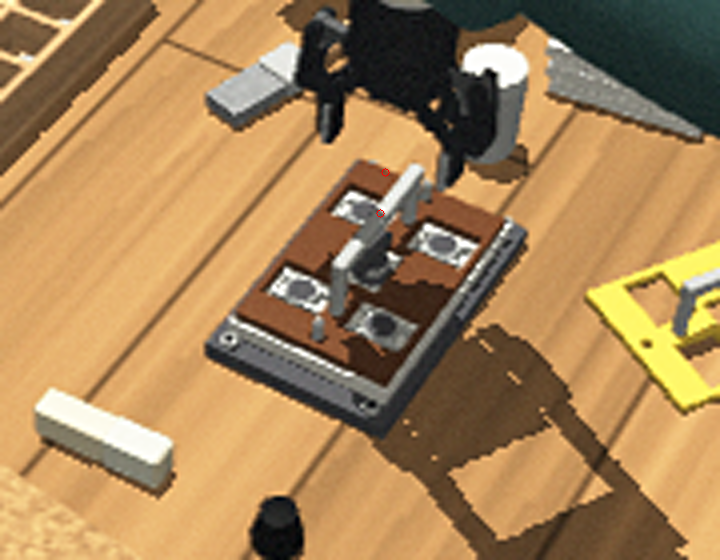

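The fingers straddle the bar (bar at (380,215), fingertips at (330,135) and (455,180)). I descend to TCP z ≈ 68 and close.

```bash
python3 -m crank '[[0,0,0,0.15,0,2.2,0],[0,0,0,0,0,2.2,0],[0,0,0,0,0,1.2,0],[0,0,0,0,0,0.8,0],[0,0,0,0,0,0,0]]'; python3 -m crank '[[0,0,0,0,0,0,150],[0,0,0,0,0,0,200],[0,0,0,0,0,0,200],[0,0,0,0,0,0,200],[0,0,0,0,0,0,200]]';python3 -m crank '[[0,0,0,0,0,0,230],[0,0,0,0,0,0,255],[0,0,0,0,0,0,255],[0,0,0,0,0,0,255],[0,0,0,0,0,0,255]]'
```

```text
t: 4.52
eef_pos: [470.2, -237.4, 68.3]
tcp_rot: [-2.221, -2.221, 0.0]
wrist_force: [0.1, 0.9, 0.4]
width: 85.0
t: 4.93
eef_pos: [470.4, -237.3, 68.9]
tcp_rot: [2.221, 2.221, 0.0]
wrist_force: [0.7, -0.5, -0.4]
width: 25.3
t: 5.35
eef_pos: [470.4, -237.3, 68.8]
tcp_rot: [2.221, 2.221, 0.0]
wrist_force: [0.2, 1.3, 5.9]
width: 10.9
```

```bash
python3 -m crank '[[0,0,0,0,0,0,255],[0,0,0,0,0,-0.2,255],[0,0,0,0,0,-0.4,255],[0,0,0,0,0,-0.5,255],[0,0,0,0,0,-0.5,255]]'; python3 -m crank '[[0,0,0,0,0,-0.6,255],[0,0,0,0,0,-0.6,255],[0,0,0,0,0,-0.7,255],[0,0,0,0,0,-0.7,255],[0,0,0,0,0,-0.7,255]]'; python3 -m crank '[[0,0,0,0,0,-1.2,255],[0,0,0,0,0,-1.5,255],[0,0,0,0,0,-1,255],[0,0,0,0,0,0,255],[0,0,0,0,0,0,255]]'
python3 - <<'E'
from h import *
c=capture("side");im=cv2.resize(c["frame"][80:240,200:400],None,fx=4,fy=4,interpolation=cv2.INTER_CUBIC)
cv2.imwrite("pics/s2.png",im[:,:,::-1])
E
```

```text
t: 5.77
eef_pos: [470.0, -237.2, 84.5]
tcp_rot: [-2.221, -2.221, 0.0]
wrist_force: [0.8, 0.6, -3.8]
width: 10.9
t: 6.18
eef_pos: [470.2, -237.3, 118.2]
tcp_rot: [2.221, 2.221, 0.0]
wrist_force: [-0.9, 0.7, -3.0]
width: 10.7
t: 6.6
eef_pos: [470.4, -237.3, 154.8]
tcp_rot: [2.221, 2.221, 0.0]
wrist_force: [-0.6, 0.0, -3.7]
width: 10.6
```

View pics/s2.png

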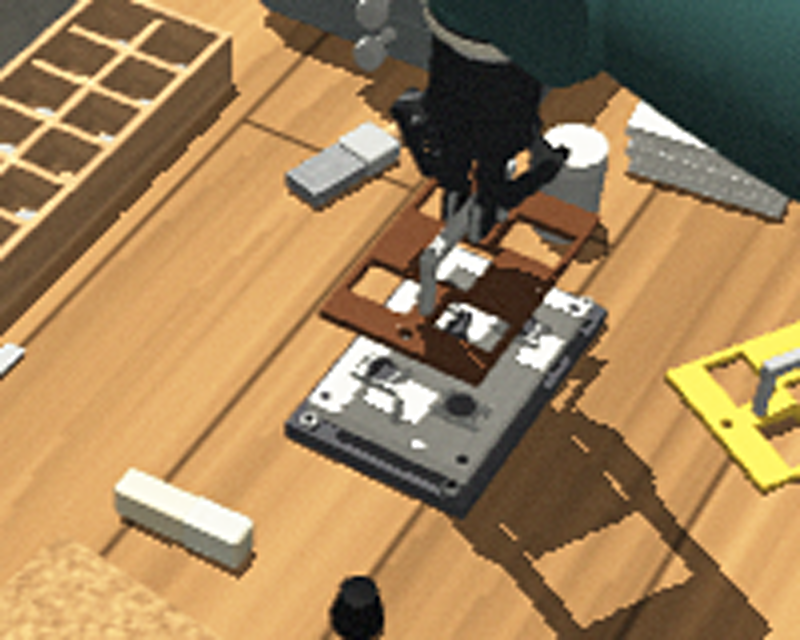

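The mask hangs level and clear (about (460,270)); the pockets still seem filled. I carry it to the board.

```bash
python3 -m crank '[[0,0,0,1.0,0.18,0,255],[0,0,0,2,0.36,0,255],[0,0,0,3,0.55,0,255],[0,0,0,3,0.55,0,255],[0,0,0,3,0.55,0,255]]'; python3 -m crank '[[0,0,0,3,0.55,0,255],[0,0,0,3,0.55,0,255],[0,0,0,3,0.55,0,255],[0,0,0,3,0.55,0,255],[0,0,0,3,0.55,0,255]]';  python3 -m crank '[[0,0,0,3,0.55,0,255],[0,0,0,3,0.55,0,255],[0,0,0,3,0.55,0,255],[0,0,0,3,0.55,0,255],[0,0,0,3,0.55,0,255]]'; python3 -m crank '[[0,0,0,1,0.1,0,255],[0,0,0.06,0,0,0,255],[0,0,0.06,0,0,0,255],[0,0,0,0,0,0,255],[0,0,0,0,0,0,255]]'
python3 - <<'E'
from h import *
for n in("top","side"):
    c=capture(n)
    for r in silhouettes(c,"rest_board")[:1]: print(n,"board vis",rect(c,r["region"],12))
    for r in silhouettes(c,"mask")[:4]: print(r["score"],rect(c,r["region"],124))
E
```

```text
t: 7.07
eef_pos: [491.7, -115.4, 153.4]
tcp_rot: [-2.221, -2.22, 0.001]
wrist_force: [0.3, -1.0, -3.6]
width: 10.6
t: 7.48
eef_pos: [519.1, 34.9, 153.5]
tcp_rot: [-2.221, -2.221, 0.001]
wrist_force: [0.7, -1.2, -2.9]
width: 10.8
t: 7.9
eef_pos: [546.4, 184.9, 153.4]
tcp_rot: [-2.221, -2.221, 0.002]
wrist_force: [0.3, -0.9, -2.5]
width: 11.1
t: 8.32
eef_pos: [547.6, 192.9, 153.7]
tcp_rot: [-2.348, -2.086, 0.001]
wrist_force: [0.4, 0.1, -3.5]
width: 10.8
top board vis (array([549.7, 191.2]), array([190.8, 263.2]), -6.82)
0.84 (array([547.4, 191. ]), array([128.4, 196.4]), -7.25)
0.67 (array([ 244., -333.]), array([117.7, 179.7]), -31.38)
0.66 (array([ 470.7, -410.9]), array([51.5, 78.5]), 6.44)
0.34 (array([ 623.3, -396.3]), array([ 36.1, 170.7]), -17.26)
side board vis (array([549.3, 196.2]), array([194.7, 264.6]), -6.68)
0.93 (array([ 180.2, -203.2]), array([ 59.7, 149.5]), -57.73)
0.84 (array([546.4, 193.9]), array([132.5, 200.8]), -6.77)
0.74 (array([260.1, 255.5]), array([117.7, 177.5]), -48.82)
```

The carried mask is centred over the board and aligned. Now lowering.

```bash
python3 -m crank '[[0,0,0,0,0.1,2,255],[0,0,0,0,0,2.4,255],[0,0,0,0,0,2.4,255],[0,0,0,0,0,1.5,255],[0,0,0,0,0,0.8,255]]'; python3 -m crank '[[0,0,0,0,0,0.5,255],[0,0,0,0,0,0.3,255],[0,0,0,0,0,0.2,255],[0,0,0,0,0,0.1,255],[0,0,0,0,0,0,255]]'; python3 -m crank '[[0,0,0,0,0,0.1,255],[0,0,0,0,0,0,255]]'
```

```text
t: 9.03
eef_pos: [548.2, 192.3, 61.0]
tcp_rot: [-2.35, -2.084, 0.004]
wrist_force: [-0.2, 0.0, -3.7]
width: 10.8
t: 9.45
eef_pos: [549.4, 192.7, 52.9]
tcp_rot: [2.35, 2.084, 0.001]
wrist_force: [-0.9, -0.7, -4.0]
width: 11.1
t: 9.62
eef_pos: [549.2, 192.7, 51.6]
tcp_rot: [2.35, 2.084, 0.001]
wrist_force: [0.1, 0.5, -2.5]
width: 10.7
```

```bash
python3 -m crank '[[0,0,0,0,0,0.1,255],[0,0,0,0,0,0,255]]'; python3 -m crank '[[0,0,0,0,0,0.05,255],[0,0,0,0,0,0,255]]'
```

```text
t: 9.78
eef_pos: [549.3, 192.7, 50.8]
tcp_rot: [2.35, 2.084, 0.001]
wrist_force: [-1.5, -0.0, 2.0]
width: 10.5
t: 9.95
eef_pos: [549.3, 192.7, 50.8]
tcp_rot: [2.35, 2.084, 0.001]
wrist_force: [-5.0, -1.4, 7.6]
width: 11.1
```

Contact with the board (force flipped upward). I release and rise.

```bash
python3 -m crank '[[0,0,0,0,0,0,210],[0,0,0,0,0,0,150],[0,0,0,0,0,0,80],[0,0,0,0,0,0,0],[0,0,0,0,0,0,0]]'; python3 -m crank '[[0,0,0,0,0,0,0],[0,0,0,0,0,-1,0],[0,0,0,0,0,-3,0],[0,0,0,0,0,-3,0],[0,0,0,0,0,-3,0]]';python3 -m crank '[[0,0,-0.06,0,0,-1,0],[0,0,-0.06,0,0,0,0],[0,0,0,0,0,0,0]]'
python3 - <<'E'
from h import *
for n in("top","side"):
    c=capture(n)
    for r in silhouettes(c,"mask")[:3]: print(n,round(r["score"],2),rect(c,r["region"],20))
    if n=="side": cv2.imwrite("pics/s3.png",cv2.resize(c["frame"][80:380,80:480],(800,600),interpolation=cv2.INTER_CUBIC)[:,:,::-1])
E
```

```text
t: 10.37
eef_pos: [549.1, 192.7, 49.8]
tcp_rot: [-2.351, -2.084, -0.0]
wrist_force: [0.2, -0.4, -0.5]
width: 62.8
t: 10.78
eef_pos: [548.8, 192.6, 151.7]
tcp_rot: [-2.351, -2.084, 0.0]
wrist_force: [0.5, -0.4, 0.0]
width: 85.5
t: 11.03
eef_pos: [549.4, 192.8, 161.6]
tcp_rot: [2.217, 2.224, 0.003]
wrist_force: [0.4, 0.4, -1.4]
width: 85.6
top 0.82 (array([ 225.1, -369. ]), array([130.8, 198.4]), -31.04)
top 0.61 (array([548.3, 192.5]), array([125. , 196.2]), -5.15)
side 0.96 (array([550.1, 193.5]), array([133.6, 198.9]), -6.36)
side 0.86 (array([ 211.9, -317.2]), array([ 71.4, 138.5]), -32.77)
side 0.62 (array([280.4, 205.9]), array([130. , 194.4]), -48.66)
```

View pics/s3.png

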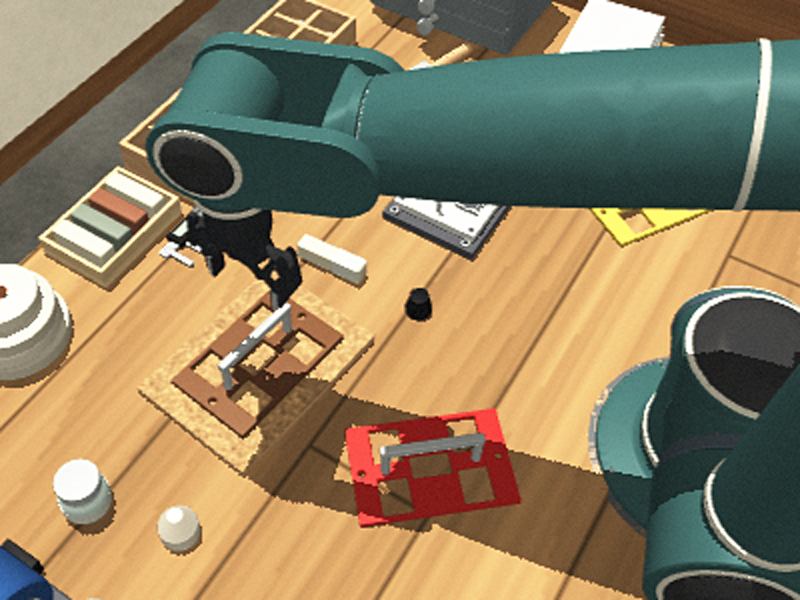

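The mask lies flat on the cork at (265,360), let go, well inside the board. I check the fixture from the top before returning.

Run:
```python
from h import *
c=capture("top");im=cv2.resize(c["frame"][168:240,300:404],None,fx=7,fy=7,interpolation=cv2.INTER_CUBIC)
r=np.array([[20,5],[20,-5],[-20,-5],[-20,5]])[:,::-1]
def d(X,col):
    cv2.polylines(im,[np.int32((proj(c,X)-[300,168]+.5)*7)],True,col,1)
d(np.c_[r+[470.4,-237.2],[58]*4],(255,0,0))
for sx in(-1,1):
    for sy in(-1,1):
        b=np.array([[19,14],[19,-14],[-19,-14],[-19,14]]);d(np.c_[b+[470.4+34*sx,-237.2+50*sy],[35]*4],(0,0,255))
cv2.imwrite("pics/t4.png",im[:,:,::-1])
```

```text
(no output)
```

View pics/t4.png

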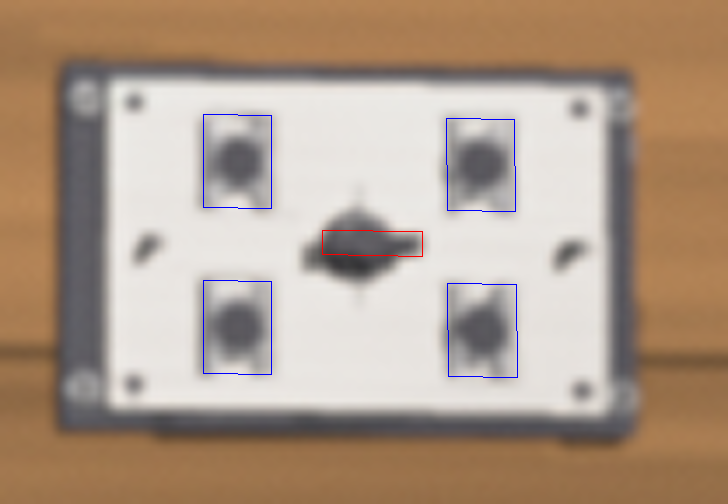

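All four blanks coincide with their predicted pockets, and the wing at (370,243) fits the prediction (the dark part to its left is shadow). I go back over the stud.

```bash
python3 -m crank '[[0,0,0,-3.07,-0.564,0,0],[0,0,0,-3.07,-0.564,0,0],[0,0,0,-3.07,-0.564,0,0],[0,0,0,-3.07,-0.564,0,0],[0,0,0,-3.07,-0.564,0,0]]'; python3 -m crank '[[0,0,0,-3.07,-0.564,0,0],[0,0,0,-3.07,-0.564,0,0],[0,0,0,-3.07,-0.564,0,0],[0,0,0,-3.07,-0.564,0,0],[0,0,0,-3.07,-0.564,0,0]]'; python3 -m crank '[[0,0,0,-3.07,-0.564,0,0],[0,0,0,-3.07,-0.564,0,0],[0,0,0,-3.07,-0.564,0,0],[0,0,0,-3.07,-0.564,0,0],[0,0,0,0,0,0,0]]'; python3 -m crank '[[0,0,0,0,0,3,0],[0,0,0,0,0,3,0],[0,0,0,0,0,2,0],[0,0,0,0,0,0,0],[0,0,0,0,0,0,0]]'
```

```text
t: 11.7
eef_pos: [520.2, 37.9, 159.4]
tcp_rot: [-2.222, -2.22, 0.001]
wrist_force: [0.1, -0.1, -0.2]
width: 85.1
t: 12.12
eef_pos: [492.0, -115.7, 159.6]
tcp_rot: [-2.222, -2.22, 0.0]
wrist_force: [0.6, 0.7, 0.3]
width: 85.6
t: 12.53
eef_pos: [468.9, -241.0, 159.4]
tcp_rot: [-2.226, -2.217, 0.002]
wrist_force: [0.6, 0.4, -1.1]
width: 85.6
t: 12.95
eef_pos: [469.8, -236.8, 79.4]
tcp_rot: [-2.221, -2.219, 0.001]
wrist_force: [0.3, 0.4, 0.7]
width: 85.4
```

```bash
python3 -m crank '[[0,0,0,0,0.05,1.5,0],[0,0,0,0,0,1,0],[0,0,0,0,0,0.7,100],[0,0,0,0,0,0,180],[0,0,0,0,0,0,200]]'; python3 -m crank '[[0,0,0,0,0,0,200],[0,0,0,0,0,0,210],[0,0,0,0,0,0,225],[0,0,0,0,0,0,240],[0,0,0,0,0,0,255]]';  python3 -m crank '[[0,0,0,0,0,0,255],[0,0,0,0,0,0,255],[0,0,0,0,0,0,255]]'
```

```text
t: 13.37
eef_pos: [470.7, -237.2, 48.2]
tcp_rot: [2.221, 2.221, -0.0]
wrist_force: [-0.9, -0.5, 0.0]
width: 51.6
t: 13.78
eef_pos: [470.7, -237.3, 48.2]
tcp_rot: [2.221, 2.221, 0.0]
wrist_force: [-1.1, -1.5, 2.5]
width: 8.0
t: 14.03
eef_pos: [470.7, -237.3, 48.0]
tcp_rot: [2.221, 2.221, 0.0]
wrist_force: [-1.4, -1.6, 3.4]
width: 8.1
```

Gripped on the wing. Pressing down in small steps and watching the force.

```bash
python3 -m crank '[[0,0,0,0,0,0.2,255],[0,0,0,0,0,0.2,255],[0,0,0,0,0,0,255]]';  python3 -m crank '[[0,0,0,0,0,0.2,255],[0,0,0,0,0,0.2,255],[0,0,0,0,0,0,255]]'; python3 -m crank '[[0,0,0,0,0,0.1,255],[0,0,0,0,0,0,255]]'; python3 -m crank '[[0,0,0,0,0,0.1,255],[0,0,0,0,0,0,255]]'
```

```text
t: 14.28
eef_pos: [470.7, -237.2, 43.6]
tcp_rot: [2.221, 2.221, 0.0]
wrist_force: [-2.2, -0.6, 6.2]
width: 7.5
t: 14.53
eef_pos: [470.7, -237.3, 39.8]
tcp_rot: [2.221, 2.221, 0.0]
wrist_force: [-3.0, -0.2, 9.4]
width: 7.9
t: 14.7
eef_pos: [470.8, -237.3, 39.0]
tcp_rot: [2.221, 2.221, 0.0]
wrist_force: [-3.4, -0.1, 10.0]
width: 7.6
t: 14.87
eef_pos: [470.8, -237.3, 38.5]
tcp_rot: [2.221, 2.221, 0.0]
wrist_force: [-4.7, 1.4, 12.3]
width: 7.9
```

```bash
python3 -m crank '[[0,0,0,0,0,0.05,255],[0,0,0,0,0,0,255]]'; python3 -m crank '[[0,0,0.05,0,0,0,255],[0,0,0.08,0,0,0,255],[0,0,0.08,0,0,0,255],[0,0,0,0,0,0,255]]'; python3 -c "
from h import *;s=readout.get_state();print(s['wrist_force'],s['ft_torque'],s['eef_pos'])"
```

```text
t: 15.03
eef_pos: [470.9, -237.3, 38.4]
tcp_rot: [2.221, 2.221, 0.0]
wrist_force: [-6.1, 2.2, 18.1]
width: 7.8
t: 15.37
eef_pos: [471.0, -237.4, 38.4]
tcp_rot: [2.447, 1.969, 0.0]
wrist_force: [-6.2, 2.6, 16.5]
width: 7.6
[-6.22705935  2.56620148 16.51729455] [0.38956181 1.16347677 0.01311711] [ 470.95299271 -237.35333345   38.44789943]
```

At the bottom stop (16–18 N) and no torque about z: it turns freely.

```bash
python3 -m crank '[[0,0,0.11,0,0,0,255],[0,0,0.11,0,0,0,255],[0,0,0.11,0,0,0,255],[0,0,0.11,0,0,0,255],[0,0,0,0,0,0,255]]';  python3 -m crank '[[0,0,0.11,0,0,0,255],[0,0,0.11,0,0,0,255],[0,0,0.11,0,0,0,255],[0,0,0.11,0,0,0,255],[0,0,0,0,0,0,255]]'; python3 -m crank '[[0,0,0.11,0,0,0,255],[0,0,0.11,0,0,0,255],[0,0,0.11,0,0,0,255],[0,0,0,0,0,0,255]]';  python3 -c "
from h import *;s=readout.get_state();print(s['wrist_force'],s['ft_torque'],s['eef_pos'])"
```

```text
t: 15.78
eef_pos: [471.1, -237.4, 38.5]
tcp_rot: [2.819, 1.385, 0.001]
wrist_force: [-5.2, 1.1, 16.7]
width: 8.0
t: 16.2
eef_pos: [471.1, -237.5, 38.4]
tcp_rot: [3.053, 0.736, 0.002]
wrist_force: [-4.5, -0.5, 15.1]
width: 7.7
t: 16.53
eef_pos: [471.2, -237.6, 38.5]
tcp_rot: [3.132, 0.225, 0.002]
wrist_force: [-3.9, -0.2, 15.2]
width: 7.9
[-3.87405829 -0.20803986 15.21294164] [-0.04829131  0.63779466  0.01582768] [ 471.18269091 -237.60294621   38.46319674]
```

```bash
python3 -m crank '[[0,0,0.06,0,0,0,255],[0,0,0.05,0,0,0,255],[0,0,0.03,0,0,0,255],[0,0,0,0,0,0,255]]';  python3 -c "
from h import *;s=readout.get_state();print(s['wrist_force'],s['ft_torque'],s['eef_pos'],s['tcp_rot'])"
```

```text
t: 16.87
eef_pos: [471.2, -237.6, 38.5]
tcp_rot: [3.14, 0.014, 0.002]
wrist_force: [-4.1, -0.7, 15.3]
width: 8.1
[-4.05233089 -0.65897703 15.28386767] [-0.16031057  0.70557132 -0.00161928] [ 471.16186786 -237.64968705   38.45704106] [3.14033959e+00 1.35550735e-02 2.11017993e-03]
```

Turned 1.56 rad. I ease up 4 mm with the stud, open a little, and rise.

```bash
python3 -m crank '[[0,0,0,0,0,-0.2,255],[0,0,0,0,0,-0.2,255],[0,0,0,0,0,-0.05,255],[0,0,0,0,0,0,255]]'; python3 -m crank '[[0,0,0,0,0,0,220],[0,0,0,0,0,0,200],[0,0,0,0,0,0,190],[0,0,0,0,0,0,190],[0,0,0,0,0,0,190]]'; python3 -m crank '[[0,0,0,0,0,-0.5,190],[0,0,0,0,0,-1,190],[0,0,0,0,0,-2,190],[0,0,0,0,0,-3,190],[0,0,0,0,0,-3,190]]'
```

```text
t: 17.2
eef_pos: [471.1, -237.6, 42.4]
tcp_rot: [3.14, 0.017, 0.002]
wrist_force: [0.9, -1.7, 6.8]
width: 7.6
t: 17.62
eef_pos: [470.5, -237.0, 41.5]
tcp_rot: [-3.141, -0.017, 0.001]
wrist_force: [-0.3, -0.1, 0.0]
width: 21.7
t: 18.03
eef_pos: [470.3, -236.9, 138.4]
tcp_rot: [-3.141, -0.017, 0.001]
wrist_force: [0.1, -0.2, -0.2]
width: 22.0
```

```bash
python3 -m crank '[[0,0,0,0,0,-3,190],[0,0,0,3.5,0,-1,190],[0,0,0,-3.5,0,0,190],[0,0,0,0,0,0,190]]'
python3 - <<'E'
from h import *
s=readout.get_state();print(s['eef_pos'],s['wrist_force'])
c=capture("side");cv2.imwrite("pics/s5.png",cv2.resize(c["frame"][110:300,150:400],(800,608))[:600,:,::-1])
print([(round(r["score"],2),rect(c,r["region"],20)) for r in silhouettes(c,"mask")[:3]])
E
```

```text
t: 18.37
eef_pos: [469.5, -237.3, 176.0]
tcp_rot: [-3.14, -0.018, 0.006]
wrist_force: [-1.7, -0.0, 0.2]
width: 21.9
[ 469.46854077 -237.31602813  176.04004594] [-1.65757997 -0.00587496  0.20820863]
[(0.8, (array([ 218.2, -363.9]), array([131.6, 207.8]), -32.5)), (0.69, (array([280.2, 206. ]), array([130.4, 195.4]), -48.66)), (0.59, (array([549. , 192.5]), array([132.5, 200. ]), -7.47))]
```

View pics/s5.png

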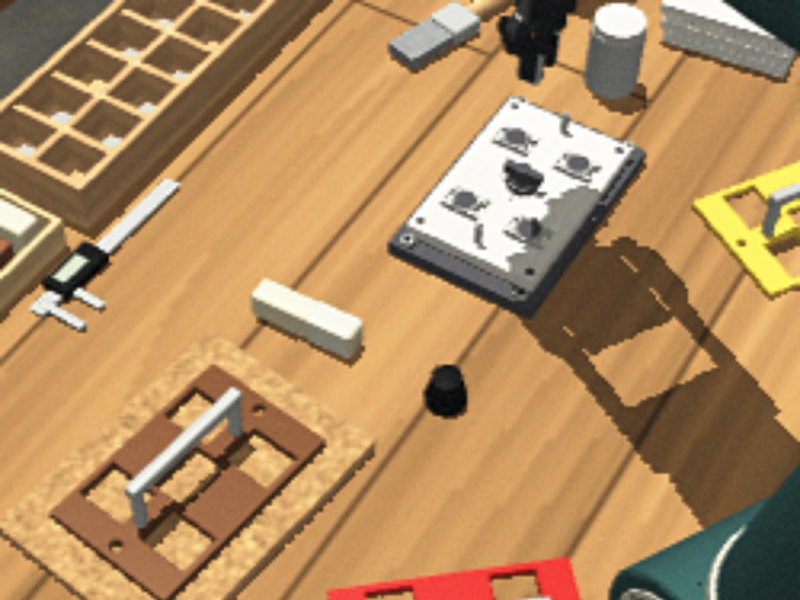

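The wing at (522,178) now lies across the fixture, blanks are in place, the mask is flat on the cork, and the bystanders look untouched. One enlarged check of the wing's height and turn.

Run:
```python
from h import *
c=capture("side");x0,y0=280,135;im=cv2.resize(c["frame"][y0:y0+60,x0:x0+75],None,fx=10,fy=10,interpolation=cv2.INTER_CUBIC)
ims=[]
for z,col in((53,(0,255,0)),(58,(255,0,0))):
    X=np.c_[np.array([[20,5],[20,-5],[-20,-5],[-20,5]])+[470.5,-237.2],[z]*4]
    cv2.polylines(im,[np.int32((proj(c,X)-[x0,y0]+.5)*10)],True,col,1)
for sx in(-1,1):
    for sy in(-1,1):
        b=np.array([[19,14],[19,-14],[-19,-14],[-19,14]]);X=np.c_[b+[470.5+34*sx,-237.2+50*sy],[35]*4]
        cv2.polylines(im,[np.int32((proj(c,X)-[x0,y0]+.5)*10)],True,(0,0,255),1)
cv2.imwrite("pics/s6.png",im[:,:,::-1])
```

```text
(no output)
```

View pics/s6.png

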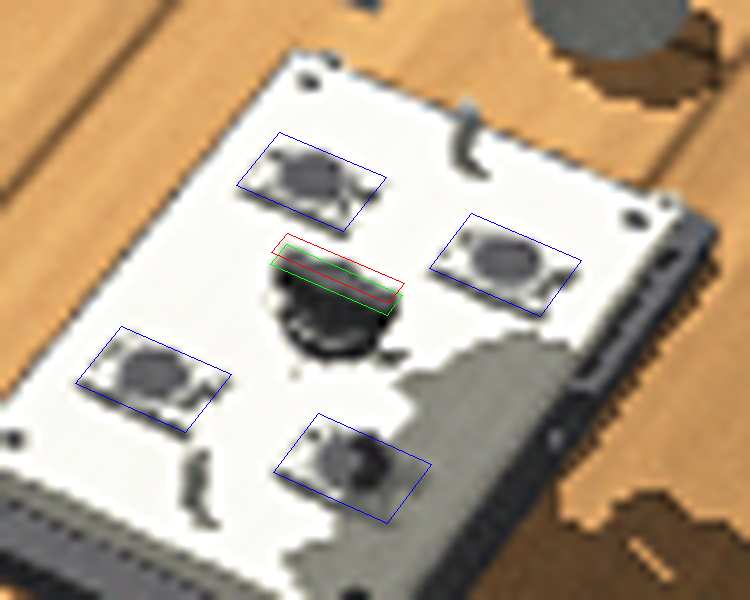

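The wing's top matches the locked (green) outline along the fixture's x at z = 53, not the raised (red) one, and the blanks match their pockets. Handing in.

```bash
python3 -c "
from rig import bot;print(bot.finish_job())"
```

```text
the job is handed in; nothing more can be done
None
```

The job is done and handed in at about 18.5 s on the robot's clock; it gives no verdict.

- **Mask:** I gripped it by the bridge handle, lifted it straight up and level off the dowels, and set it flat on the cork. It sits within about 3 mm and 1–2° of the board's centre and direction, and the fingers let go of it.
- **Stud:** I pressed it about 10 mm to its bottom stop. I then turned it 1.56 rad clockwise with almost no resisting torque, eased it up and released it.
- **Last checks:** The final picture shows the wing across the fixture at its locked height. All four blanks match their pockets and the gripper is clear of everything. The bystanders that I could see there (compound bar, loupe, caliper, brush, tin) looked untouched. I did not measure them again, and the jar and felt bob were out of that picture.

No check failed or disagreed. The wing's height and the blanks' positions were judged by overlays on the pictures, good to about 2 mm. I could not read the stud's joints directly.

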